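# Open the bird feeder for washing

### The arm

A 6-joint arm with a two-finger parallel gripper is mounted at the origin on the work surface. World frame = base frame: x ahead of the robot, y to its left, z up, the work surface at z = 0. Lengths are in m, angles in rad, forces in N, time in s.
With the tool pointing down it reaches from about 0.25 to 0.725 m from the base axis. Payload 4 kg.
Tool frame: the origin (TCP) lies at the very end of the fingers, on their centre line; the grasp point (between the pads) lies 19 mm behind it; z points along the fingers, y is the line along which they close (so a half turn about z gives the same grasp; the last joint's range is limited). The gripper opens to 85 mm and grips with 20 to 120 N. Pads are 22 mm wide; open, the fingers measure 114 mm over their backs; the gripper's body (76 mm by 85 mm) begins 54 mm behind the grasp point. The pads swing forward as they close: fully open they stand 13 mm farther back than shut.
Start: joints at [-1.306, 0.241, 0.005, 1.335, 0, 1.571], TCP at [0.131, -0.483, 0.198] pointing down, gripper open.
Joint ranges: [-2.72, 2.72], [-1.05, 1.87], [-1.09, 1.28], [-1.99, 2.15], [-1.42, 1.44], [-3.14, 3.14]. Speed limits (rad/s): [2.79, 2.79, 3.14, 3.14, 3.14, 3.14].

### API

Orientations are given as a unit quaternion [x, y, z, w].
In Python, from workcell import monitor, viewer, job gives the robot as it stands.
- The arm moves only by the tool arm_command, never from a script. Its argument "increments" is a list of rows, each an object of numbers: "dx", "dy", "dz": the shift along the tool's x, y, z in cm; "wx", "wy", "wz": the turn, a rotation vector about the tool's x, y, z in rad; "grip": the finger opening in cm, from 0 to 8.54. In form: [{"dx": .., "dy": .., "dz": .., "wx": .., "wy": .., "wz": .., "grip": ..}, ...]. A call has 1 to 10 rows; each row is the pose to reach, as a shift and turn from the pose commanded when the call began, along the tool's axes at that moment; what a row does not reach only later rows make up. A row lasts 1/10 s, in which the tool goes at most 50 mm and 8.59 degrees, less where a joint would pass 70% of its speed; a pose out of reach is approached as far as the arm can. A call with a gripper value outside its range is refused whole. The fingers move at their own pace and stop on an object; the grip force is fixed at half the most. Time passes only in rows, so rows that repeat a pose let the fingers close. It gives the time, the measured TCP pose, the force, the opening and the grip force at its end, in the units of the state.
- monitor.get_obs(): the state, without advancing time (a new reading comes with each control period).
- viewer.camera(name): name is "scene" or "side" or "wrist"; returns (picture, depth): 480x640x3 uint8, red, green, blue; 480x640 float32, m along the optical axis (not along the pixel's ray), 0 where there is no reading.
- viewer.get_calibration(name): a dict with "fovy" (degrees; the focal length in pixels is half the picture's height over the tangent of half this angle, whatever the lens; pixels are square), "cx", "cy" (the principal point, pixels), "view" (4x4, takes a point from world to camera coordinates). Camera axes: x right, y up, looking along -z (the intrinsics and any distortion apply to the point x, -y, -z); pixel columns grow to the right and rows downward; lengths in m; the calibration is good to about 2 mm. A picture is of the moment at which its call begins: read the wrist's pose just before it. get_calibration takes no time and is no camera call; for the wrist camera it gives the pose at the moment of the call.
- job.job_done(): hands the job in; it is judged then, once.
The state is a dict: "clock": time; "joint_pos": joint angles; "joint_vel": joint speeds; "tau": joint torques, N m; "eef_pos": TCP position; "tool_rot": TCP orientation; "ft_force": force on the tool from outside, world axes, zero at the start; "ft_torque": the same for the moment, N m; "grip_width": finger opening in m; "grasp_force": force on a finger pad.
Only numpy, scipy, OpenCV 4.12 (cv2) and the standard library are available. Lean on these libraries where they do the work, as an engineer would, in place of code of your own. Each camera call takes 0.05 s, during which the arm holds its last target. There are 200 camera calls.

### The job

Open the bird feeder: take the loose aluminium cap by its black knob, lift it off the clear tube and set it down gently (do not drop it), knob up and lying flat, inside the green feeder base. The wire rack overhangs the cap, so come in at a slant from the rack's open front and do not knock the rack; leave the tube standing where it is, and leave the blue tin, steel hook and yellow bottle alone.

Things in the scene. Friction and masses are not known exactly. Their poses are not given: they have to be found in the camera images.
- cap: Loose aluminium cap, about 0.18 kg, lying on the tube by its weight. Origin: centre of its underside; z up. Underneath, a lip 80 mm across (z 0 to 8 mm), at the start 8 mm inside the tube's mouth with 4 mm play all round; above it a disc 110 mm across (z 8 to 14); on top a straight black round knob 30 mm across, 44 mm tall (z 14 to 58).
- cap_knob (a point): Point on the knob's axis 28 mm above the disc (42 mm above the cap's origin, 16 mm below the knob's top): a good place to grip, fingers closing along the rack's y, tool tilted about 40 degrees from vertical so that the fingers point down and along the rack's +x; the gripper then passes in front of the front rod. An upright tool strikes the rods.
- tube: Clear acrylic feeder tube with a green foot, standing loose on the counter (0.5 kg). Origin: centre of its underside, z up. 96 mm outside, 88 mm inside, 130 mm tall, open at the top. It stands under the wire rack, at either end.
- base: Green plastic feeder base: a loose shallow round dish, 200 mm across, on the counter (0.35 kg), in front of the rack or farther to the right. Origin: centre of its underside, z up. Floor 5 mm thick, rim 16 mm high and 4 mm thick, clear floor about 190 mm across.
- rack: Fixed white wire rack over tube and tin. Origin: on the counter below its front rod; x from its open front inwards, turned 40 to 60 degrees to the left; y along the rods. Four rods 390 mm long at x = 0, 37, 73, 110 mm, axes 305 mm up, 10 mm thick or less. Legs at both ends, x = 55 and 110 mm. A 62 mm clay pot stands on it. The knob's axis is about 2 to 18 mm inwards of the front rod.
- tin: Blue seed tin (its lid is fast), 94 mm across, 114 mm tall plus an 18 mm wooden knob, standing beside the tube under the rack, about 160 mm from it. Origin: centre of its underside. Leave alone.
- hook: Steel hanger hook of 8 mm wire, about 150 mm long, lying flat on the counter to the right of the rack. Origin: near its middle, on the counter. Leave alone.
- bottle: Yellow plastic bottle, 60 mm across, 160 mm tall, standing behind the rack, to the left. Origin: centre of its underside. Leave alone.
Mind the look-alikes: they are no part of the job. Of the things that look like the tube, take the one that is nearest to the robot's base at the start. Leave any red look-alike of the cap alone.

How it is judged:
On the way:
1. the cap is held in the fingers, lifted clear of the tube's mouth (z of cap in the frame of tube above 0.135 m and contact force between the fingers and cap above 0.5 N), for 0.1 s.
At the end, for the whole second after the job is handed in: Cap at rest on the green base's floor: knob up, flat within 0.08 rad, underside 1 to 10 mm above the base's underside, centre within 42 mm of the base's. Base flat on the counter (0.06 rad), tube upright (0.08 rad). Tube, tin, hook, bottle within 30 mm of their starts (horizontal distance between cap and base below 0.042 m and z of cap in the frame of base between 0.001 and 0.01 m and angle between each of cap, tube's own z axis and vertical below 0.08 rad and linear speed of cap below 0.02 m/s and angle between base's own z axis and vertical below 0.06 rad and height (world z) of base below 0.01 m and distance of each of tube, tin, hook, bottle from where it was at the start of the episode below 0.03 m); the robot touches nothing.
It fails at once if the tube is shifted more than 30 mm or tipped more than 0.25 rad (distance of tube from where it was at the start of the episode above 0.03 m or angle between tube's own z axis and vertical above 0.25 rad).
It fails at once if the blue tin, the hook or the bottle is shifted more than 30 mm (distance of any of tin, hook, bottle from where it was at the start of the episode above 0.03 m).
It fails at once if the rack is knocked with more than 15 N (contact force between any of the arm, the fingers, cap and rack above 15 N).
It fails at once if the cap is dropped: it moves faster than 0.6 m/s out of the fingers (linear speed of cap above 0.6 m/s and contact force between the fingers and cap below 0.05 N).
It also fails if it takes over 40 s, if anything falls off the work surface, if the arm or the gripper's body presses on something with over 40 N, if the wrist force passes 120 N, or if a joint passes its speed limit or range.

## Working session

There is one attempt and no reset: what is moved stays moved. The work goes in short steps, Python scripts to look and compute and a tool call to move; the robot and the scene stay as the last step left them, time stands still between calls to the robot, and variables do not carry over. Pictures are saved under pics/ and viewed, at most 10 in all, crops included, and the job is handed in when it is done.

Besides the shell and the picture viewer there is one more tool, called after "Call:" as name(argument=value, ...), one argument or row to a line, values as JSON. arm_command: Moves the arm, as the interface text tells. Its arguments: {"type":"object","properties":{"increments":{"type":"array","items":{"type":"object","properties":{"dx":{"type":"number"},"dy":{"type":"number"},"dz":{"type":"number"},"wx":{"type":"number"},"wy":{"type":"number"},"wz":{"type":"number"},"grip":{"type":"number"}}}}},"required":["increments"]}

```bash
mkdir -p pics; ls
cat > h.py <<'E'
import numpy as np, cv2
from scipy.spatial.transform import Rotation as R
from workcell import monitor, viewer, job
def grab(n):
    c=viewer.get_calibration(n); im,d=viewer.camera(n)
    np.savez(f'{n}.npz',im=im,d=d,view=c['view'],k=[c['fovy'],c['cx'],c['cy']]); 
    return c,im,d
def load(n):
    z=np.load(f'{n}.npz'); return z['im'],z['d'],z['view'],z['k']
def pts(n):
    im,d,V,k=load(n); f=240/np.tan(np.radians(k[0])/2)
    v,u=np.mgrid[:480,:640]
    P=np.stack([(u-k[1])/f*d,-(v-k[2])/f*d,-d],-1)
    T=np.linalg.inv(V); return im,d,P@T[:3,:3].T+T[:3,3]
E
python3 - <<'E'
from h import *
for n in('scene','side'):
    c,im,d=grab(n); print(n,{k:(v if k!='view' else np.round(np.linalg.inv(v),3).tolist()) for k,v in c.items()}); cv2.imwrite(f'pics/{n}0.png',im[...,::-1])
print(monitor.get_obs())
E
```

```text
pics
scene {'fovy': 49.65328091835737, 'cx': 320.45757962309057, 'cy': 242.6890462460734, 'view': [[0.439, -0.691, 0.575, 1.228], [0.899, 0.336, -0.282, -0.27], [0.002, 0.64, 0.768, 1.009], [0.0, 0.0, 0.0, 1.0]]}
side {'fovy': 55.74985723471077, 'cx': 317.66609209118127, 'cy': 233.9629998428497, 'view': [[0.941, 0.198, -0.275, 0.333], [-0.338, 0.542, -0.769, -0.69], [-0.003, 0.817, 0.577, 0.684], [0.0, 0.0, 0.0, 1.0]]}
{'clock': 0.1, 'joint_pos': array([-1.30601139e+00,  2.41343231e-01,  3.85158132e-03,  1.33519809e+00,
        1.78257261e-05,  1.57082014e+00]), 'joint_vel': array([ 0.00085313,  0.00080651,  0.00357094, -0.00052881, -0.00256619,
        0.00036645]), 'tau': array([ 6.13976426e-04, -3.73138690e+01,  2.53009558e+01,  1.08754207e-02,
       -4.58724071e-05,  1.15175317e-05]), 'eef_pos': array([ 0.13069124, -0.4819628 ,  0.19699643]), 'tool_rot': array([ 9.91250039e-01,  1.31994178e-01, -1.16147406e-04, -9.39597664e-04]), 'ft_force': array([-0.56244346,  0.0678925 ,  0.58882096]), 'ft_torque': array([ 0.00133857, -0.02401371, -0.04812497]), 'grasp_force': 0.0, 'grip_width': 0.08548858624364772}
```

View pics/scene0.png

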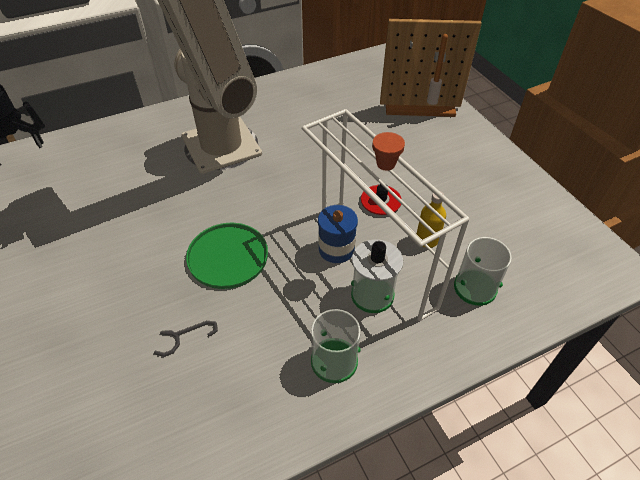

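View pics/side0.png

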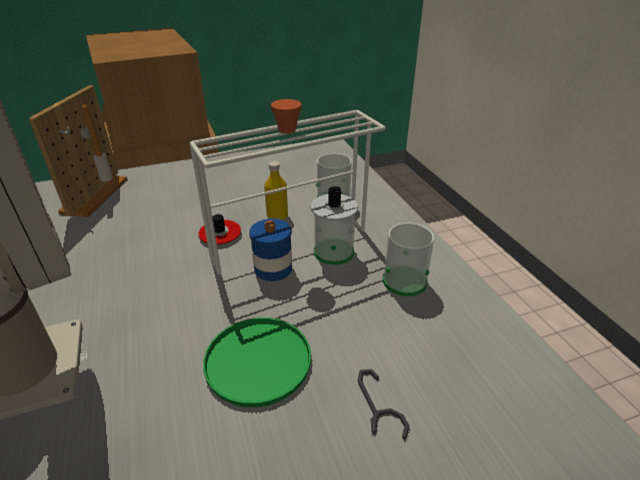

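The scene picture shows the capped tube at (376,280), knob at (378,252), under the rack. Look-alikes are the open tubes at (336,345) and (482,270) and the red cap at (381,198), with the green base at (227,255). I choose the aluminium cap with the black knob at (378,252); in the side picture it is at (334,197).

```bash
cat > m.py <<'E'
from h import *
from scipy.optimize import least_squares
def circ(P):
    f=least_squares(lambda p:np.hypot(P[:,0]-p[0],P[:,1]-p[1])-p[2],[*np.median(P[:,:2],0),.05],loss='soft_l1',f_scale=.003); return np.round(f.x,4)
for n,kn,disc,base in(('scene',(366,238,392,266),(345,235,410,290),(180,215,275,295)),('side',(325,183,344,210),(305,185,362,225),(195,310,320,410))):
    im,d,P=pts(n); hsv=cv2.cvtColor(im,cv2.COLOR_RGB2HSV)
    def box(b):
        m=np.zeros((480,640),bool); m[b[1]:b[3],b[0]:b[2]]=1; return m&(d>0)
    k=P[box(kn)&(hsv[...,2]<70)]; k=k[(k[:,2]>.13)&(k[:,2]<.22)]
    print(n,'knob n',len(k),'med',np.round(np.median(k,0),4),'z',np.round(np.percentile(k[:,2],[2,50,98]),4))
    t=k[k[:,2]>np.percentile(k[:,2],98)-.004]; print('  knob top mean',np.round(t.mean(0),4),'fit',circ(k))
    q=P[box(disc)]; q=q[(abs(q[:,2]-.136)<.006)]; print('  disc',len(q),np.round(q.mean(0),4),circ(cv2.convexHull(q[:,:2].astype(np.float32))[:,0]),np.round(np.median(q[:,2]),4))
    g=P[box(base)&(hsv[...,0]>45)&(hsv[...,0]<80)&(hsv[...,1]>120)]; g=g[abs(g[:,2])<.04]
    h=cv2.convexHull(g[:,:2].astype(np.float32))[:,0]; print('  base',len(g),circ(h),np.round(np.percentile(g[:,2],[10,50,97]),4))
    r=P[(d>0)&(P[...,2]>.293)&(P[...,2]<.318)&(hsv[...,1]<60)&(P[...,0]>.1)&(P[...,0]<.9)]
    r=r[abs(r[:,1])<.6]; print('  rack',len(r),cv2.minAreaRect(r[:,:2].astype(np.float32)),np.median(r[:,2]))
    if n=='scene':
        A=r
        w=np.hstack([im[180:300,320:440,::-1].repeat(4,0).repeat(4,1)])
        cv2.imwrite('pics/crop.png',w)
    for nm,b in (('openA',(310,305,362,385)),('openB',(455,235,515,305))) if n=='scene' else ():
        q=P[box(b)]; q=q[(q[:,2]>.02)&(q[:,2]<.15)]; print(nm,np.round(np.median(q,0),3))
    np.save(n+'_r.npy',r)
E
python3 m.py
```

```text
scene knob n 307 med [0.6739 0.135  0.1677] z [0.1367 0.1677 0.1821]
  knob top mean [0.6686 0.1389 0.1801] fit [0.6687 0.1386 0.0118]
  disc 1395 [0.6723 0.1363 0.136 ] [0.6665 0.1401 0.0551] 0.136
  base 4013 [ 0.4121 -0.126   0.0994] [0.0028 0.0056 0.0162]
  rack 3454 ((0.33659231662750244, 0.0004698336124420166), (0.9766210913658142, 0.4304991662502289), 44.86653137207031) 0.30778610017726304
openA [ 0.78  -0.018  0.085]
openB [0.76  0.362 0.088]
side knob n 277 med [0.6652 0.1287 0.1623] z [0.1359 0.1623 0.1808]
  knob top mean [0.6669 0.1367 0.179 ] fit [0.6676 0.1366 0.0116]
  disc 840 [0.6644 0.129  0.1354] [0.6684 0.139  0.055 ] 0.1354
  base 7459 [ 0.4137 -0.1274  0.0987] [0.0026 0.0044 0.0149]
  rack 3385 ((0.42540687322616577, 0.12850061058998108), (0.7292068600654602, 0.180067777633667), 16.239330291748047) 0.3060308312940409
```

View pics/crop.png

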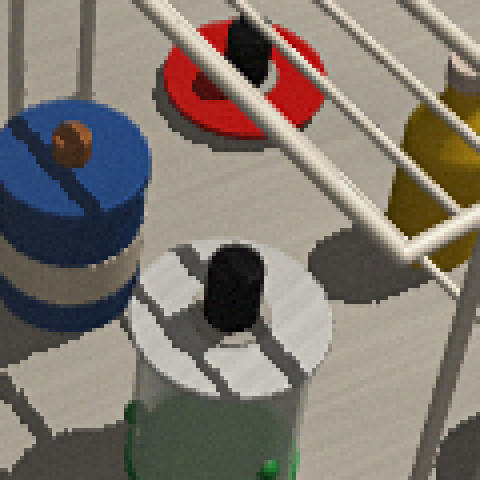

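The crop shows the aluminium cap with the black knob (crop (235,290)), separate from the red cap behind it, so the choice is right. The front rod passes beyond the knob in this view. Next I get the rack pose and the target pose.

```bash
cat >> h.py <<'E'
def tgt(g,psi,tilt,back=0.0):
    "TCP pose for grasp point g; returns pos, Rotation"
    z=np.array([np.sin(tilt)*np.cos(psi),np.sin(tilt)*np.sin(psi),-np.cos(tilt)]); y=np.array([np.sin(psi),-np.cos(psi),0])
    Rm=np.stack([np.cross(y,z),y,z],1); return np.array(g)+(.019-back)*z,R.from_matrix(Rm)
def delta(pos,rot,p0=None,r0=None):
    o=monitor.get_obs(); p0=o['eef_pos'] if p0 is None else p0; r0=R.from_quat(o['tool_rot']) if r0 is None else r0
    return np.round(r0.inv().apply(pos-p0)*100,2),np.round((r0.inv()*rot).as_rotvec(),4)
E
python3 - <<'E'
from h import *
for n in('scene','side'):
    r=np.load(n+'_r.npy'); r=r[(r[:,0]>.3)&(np.hypot(r[:,0],r[:,1])<.95)]
    best=None
    # yaw that makes histogram along rack x sharpest
    for a in np.radians(np.arange(38,62,.25)):
        s=r[:,:2]@[np.cos(a),np.sin(a)]; h,_=np.histogram(s,np.arange(s.min(),s.max()+.003,.003)); v=(h.astype(float)**2).sum()
        if best is None or v>best[0]: best=(v,a)
    a=best[1]; s=r[:,:2]@[np.cos(a),np.sin(a)]; t=r[:,:2]@[-np.sin(a),np.cos(a)]
    h,e=np.histogram(s,np.arange(s.min(),s.max()+.004,.004)); k=np.array([.668,.138])
    print(n,np.degrees(a),'knob',k@[np.cos(a),np.sin(a)],k@[-np.sin(a),np.cos(a)],'t',np.percentile(t,[1,99]))
    print([(round(x,3),int(c)) for x,c in zip(e+.002,h) if c>40])
a=np.radians(50)
for b in(.0,.15):
    p,q=tgt([.668,.138,.164],a,np.radians(40),b); print(p,delta(p,q))
E
```

```text
scene 61.75 knob 0.4377404595518186 -0.5231168990496892 t [-0.6168864 -0.242699 ]
[(np.float64(0.363), 46), (np.float64(0.367), 41), (np.float64(0.379), 44), (np.float64(0.383), 45), (np.float64(0.387), 42), (np.float64(0.391), 44), (np.float64(0.395), 43), (np.float64(0.399), 44), (np.float64(0.407), 43), (np.float64(0.411), 42), (np.float64(0.415), 46), (np.float64(0.419), 50), (np.float64(0.459), 41), (np.float64(0.471), 47), (np.float64(0.475), 53), (np.float64(0.479), 56), (np.float64(0.483), 53), (np.float64(0.487), 58), (np.float64(0.491), 57), (np.float64(0.495), 56), (np.float64(0.499), 47), (np.float64(0.503), 49), (np.float64(0.507), 48), (np.float64(0.511), 49), (np.float64(0.515), 48), (np.float64(0.519), 44), (np.float64(0.523), 44), (np.float64(0.539), 41), (np.float64(0.543), 50), (np.float64(0.547), 43)]
side 61.75 knob 0.4377404595518186 -0.5231168990496892 t [-0.6133327  -0.24616522]
[(np.float64(0.309), 43), (np.float64(0.313), 43), (np.float64(0.325), 43), (np.float64(0.333), 48), (np.float64(0.341), 46), (np.float64(0.345), 46), (np.float64(0.349), 43), (np.float64(0.353), 46), (np.float64(0.361), 49), (np.float64(0.365), 52), (np.float64(0.369), 52), (np.float64(0.373), 56), (np.float64(0.377), 54), (np.float64(0.381), 53), (np.float64(0.389), 59), (np.float64(0.393), 49), (np.float64(0.397), 48), (np.float64(0.401), 54), (np.float64(0.405), 44), (np.float64(0.409), 48), (np.float64(0.413), 47), (np.float64(0.417), 55), (np.float64(0.421), 45), (np.float64(0.425), 49), (np.float64(0.429), 41), (np.float64(0.433), 54), (np.float64(0.441), 41), (np.float64(0.449), 42), (np.float64(0.457), 43), (np.float64(0.461), 49), (np.float64(0.465), 47)]
[0.67585034 0.14735567 0.14944516] (array([ 69.08, -46.46,   4.84]), array([ 0.2103,  0.6756, -0.5833]))
[0.61387396 0.07349509 0.26435182] (array([ 61.17, -40.98,  -6.66]), array([ 0.2103,  0.6756, -0.5833]))
```

Run:
```python
from h import *
for n in('scene','side'):
    r=np.load(n+'_r.npy'); r=r[(r[:,0]>.2)&(np.hypot(r[:,0],r[:,1])<.95)]; best=[]
    for a in np.radians(np.arange(-90,90,.25)):
        s=r[:,:2]@[np.cos(a),np.sin(a)]; h,_=np.histogram(s,np.arange(s.min(),s.max()+.003,.003)); best.append((((h/len(s))**2).sum(),a))
    a=max(best)[1]; u=np.array([np.cos(a),np.sin(a)]); w=np.array([-u[1],u[0]]); s=r[:,:2]@u; t=r[:,:2]@w
    h,e=np.histogram(s,np.arange(s.min(),s.max()+.004,.004)); k=np.array([.668,.138])
    print(n,np.degrees(a),'knob',k@u,k@w,'t',np.percentile(t,[1,99]),'rect',cv2.minAreaRect(r[:,:2].astype(np.float32)))
    print([(float(round(x,3)),int(c)) for x,c in zip(e+.002,h) if c>100])
    print(cv2.boxPoints(cv2.minAreaRect(r[:,:2].astype(np.float32))).round(3).tolist())
```

```text
scene -82.75 knob -0.05259577167306641 0.6800747641267941 t [0.40184371 0.79661484] rect ((0.5793367028236389, 0.1754421889781952), (0.40267640352249146, 0.12234434485435486), 7.172153949737549)
[(-0.156, 260), (-0.152, 359), (-0.12, 212), (-0.116, 210), (-0.084, 257), (-0.08, 229), (-0.048, 242), (-0.044, 461), (-0.04, 144)]
[[0.3720000088214874, 0.210999995470047], [0.3869999945163727, 0.09000000357627869], [0.7870000004768372, 0.14000000059604645], [0.7710000276565552, 0.26100000739097595]]
side -83.0 knob -0.055562647531863914 0.6798387986863135 t [0.39937567 0.79306189] rect ((0.5821024179458618, 0.1750899702310562), (0.401485800743103, 0.12380003929138184), 7.156086444854736)
[(-0.159, 183), (-0.155, 444), (-0.123, 149), (-0.119, 295), (-0.087, 164), (-0.083, 338), (-0.047, 517), (-0.043, 337)]
[[0.375, 0.21199999749660492], [0.39100000262260437, 0.08900000154972076], [0.7889999747276306, 0.13899999856948853], [0.7739999890327454, 0.2619999945163727]]
```

Run:
```python
from h import *
for b in(.13,.25):
    p,q=tgt([.668,.138,.164],np.radians(97.1),np.radians(40),b); print(p.round(3),delta(p,q))
p,q=tgt([.5,-.2,.40],np.radians(97.1),np.radians(40),0); print(p.round(3),delta(p,q))
```

```text
[0.677 0.067 0.249] (array([ 67.08, -38.72,  -5.13]), array([ 0.4961,  0.5718, -1.3677]))
[ 0.686 -0.009  0.341] (array([ 66.  , -31.1 , -14.34]), array([ 0.4961,  0.5718, -1.3677]))
[ 0.498 -0.188  0.385] (array([ 43.19, -18.79, -18.81]), array([ 0.4961,  0.5718, -1.3677]))
```

Call:
arm_command(
  increments=[
    {"dx": 43.2, "dy": -18.8, "dz": -18.8, "wx": 0.496, "wy": 0.572, "wz": -1.368, "grip": 8.5},
    {"dx": 43.2, "dy": -18.8, "dz": -18.8, "wx": 0.496, "wy": 0.572, "wz": -1.368, "grip": 8.5},
    {"dx": 43.2, "dy": -18.8, "dz": -18.8, "wx": 0.496, "wy": 0.572, "wz": -1.368, "grip": 8.5},
    {"dx": 43.2, "dy": -18.8, "dz": -18.8, "wx": 0.496, "wy": 0.572, "wz": -1.368, "grip": 8.5},
    {"dx": 43.2, "dy": -18.8, "dz": -18.8, "wx": 0.496, "wy": 0.572, "wz": -1.368, "grip": 8.5},
    {"dx": 43.2, "dy": -18.8, "dz": -18.8, "wx": 0.496, "wy": 0.572, "wz": -1.368, "grip": 8.5},
    {"dx": 43.2, "dy": -18.8, "dz": -18.8, "wx": 0.496, "wy": 0.572, "wz": -1.368, "grip": 8.5},
    {"dx": 43.2, "dy": -18.8, "dz": -18.8, "wx": 0.496, "wy": 0.572, "wz": -1.368, "grip": 8.5},
    {"dx": 43.2, "dy": -18.8, "dz": -18.8, "wx": 0.496, "wy": 0.572, "wz": -1.368, "grip": 8.5},
    {"dx": 43.2, "dy": -18.8, "dz": -18.8, "wx": 0.496, "wy": 0.572, "wz": -1.368, "grip": 8.5},
  ],
)

```text
clock: 1.1
eef_pos: [0.4839, -0.1751, 0.3482]
tool_rot: [0.653, 0.687, 0.223, -0.225]
ft_force: [0.8, -0.2, -0.1]
grip_width: 0.0853
grasp_force: 0.0
```

Run:
```python
from h import *
o=monitor.get_obs(); print(o['clock'],o['joint_pos'].round(2),o['eef_pos'].round(3),o['ft_force'].round(1))
for b in(.13,.25):
    p,q=tgt([.668,.138,.164],np.radians(97.1),np.radians(40),b); print(p.round(3),delta(p,q))
```

```text
1.1 [-0.66  0.59  0.72  2.15  0.48  0.75] [ 0.484 -0.175  0.348] [ 0.8 -0.2 -0.1]
[0.677 0.067 0.249] (array([12.52, 20.29, 22.12]), array([ 0.057 ,  0.0536, -0.0531]))
[ 0.686 -0.009  0.341] (array([11.89, 20.99, 10.16]), array([ 0.057 ,  0.0536, -0.0531]))
```

Call:
arm_command(
  increments=[
    {"dx": 11.9, "dy": 21, "dz": 10.2, "wx": 0.057, "wy": 0.054, "wz": -0.053},
    {"dx": 11.9, "dy": 21, "dz": 10.2, "wx": 0.057, "wy": 0.054, "wz": -0.053},
    {"dx": 11.9, "dy": 21, "dz": 10.2, "wx": 0.057, "wy": 0.054, "wz": -0.053},
    {"dx": 11.9, "dy": 21, "dz": 10.2, "wx": 0.057, "wy": 0.054, "wz": -0.053},
    {"dx": 11.9, "dy": 21, "dz": 10.2, "wx": 0.057, "wy": 0.054, "wz": -0.053},
    {"dx": 11.9, "dy": 21, "dz": 10.2, "wx": 0.057, "wy": 0.054, "wz": -0.053},
    {"dx": 11.9, "dy": 21, "dz": 10.2, "wx": 0.057, "wy": 0.054, "wz": -0.053},
    {"dx": 11.9, "dy": 21, "dz": 10.2, "wx": 0.057, "wy": 0.054, "wz": -0.053},
  ],
)

```text
validation failed for argument at $.in...
```

Run:
```python
from h import *
o=monitor.get_obs(); print(o['clock'],o['joint_pos'].round(2),o['eef_pos'].round(3),o['ft_force'].round(1))
for b in(0,.13,.25):
    p,q=tgt([.668,.138,.164],np.radians(97.1),np.radians(40),b); print(p.round(3),delta(p,q))
c,im,d=grab('wrist'); c,im2,d=grab('side')
cv2.imwrite('pics/w1.png',cv2.resize(np.hstack([im,im2])[...,::-1],(800,300)))
```

```text
1.1 [-0.66  0.59  0.72  2.15  0.48  0.75] [ 0.484 -0.175  0.348] [ 0.8 -0.2 -0.1]
[0.666 0.15  0.149] (array([13.19, 19.53, 35.08]), array([ 0.057 ,  0.0536, -0.0531]))
[0.677 0.067 0.249] (array([12.52, 20.29, 22.12]), array([ 0.057 ,  0.0536, -0.0531]))
[ 0.686 -0.009  0.341] (array([11.89, 20.99, 10.16]), array([ 0.057 ,  0.0536, -0.0531]))
```

View pics/w1.png

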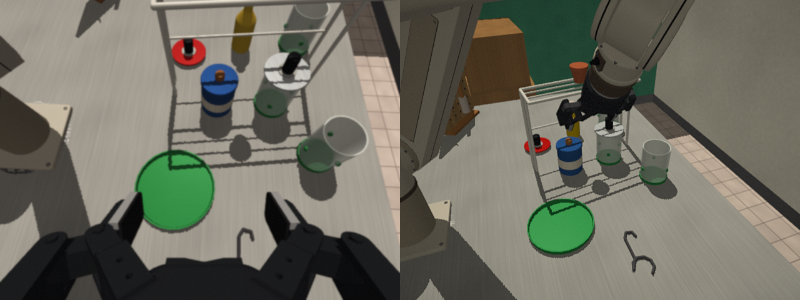

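The wrist half shows the capped tube at (288,70) under the rack, with the dish at (175,190). The side half shows the gripper in front of the rack. The move was refused because "grip" was missing, so I repeat it.

Call:
arm_command(
  increments=[
    {"dx": 11.9, "dy": 21, "dz": 10.2, "wx": 0.057, "wy": 0.054, "wz": -0.053, "grip": 8.5},
    {"dx": 11.9, "dy": 21, "dz": 10.2, "wx": 0.057, "wy": 0.054, "wz": -0.053, "grip": 8.5},
    {"dx": 11.9, "dy": 21, "dz": 10.2, "wx": 0.057, "wy": 0.054, "wz": -0.053, "grip": 8.5},
    {"dx": 11.9, "dy": 21, "dz": 10.2, "wx": 0.057, "wy": 0.054, "wz": -0.053, "grip": 8.5},
    {"dx": 11.9, "dy": 21, "dz": 10.2, "wx": 0.057, "wy": 0.054, "wz": -0.053, "grip": 8.5},
    {"dx": 11.9, "dy": 21, "dz": 10.2, "wx": 0.057, "wy": 0.054, "wz": -0.053, "grip": 8.5},
    {"dx": 11.9, "dy": 21, "dz": 10.2, "wx": 0.057, "wy": 0.054, "wz": -0.053, "grip": 8.5},
    {"dx": 11.9, "dy": 21, "dz": 10.2, "wx": 0.057, "wy": 0.054, "wz": -0.053, "grip": 8.5},
  ],
)

```text
clock: 2.0
eef_pos: [0.6679, 0.0002, 0.3224]
tool_rot: [0.629, 0.7, 0.233, -0.245]
ft_force: [0.2, -0.4, 0.6]
grip_width: 0.085
grasp_force: 0.0
```

Run:
```python
from h import *
o=monitor.get_obs(); print(o['clock'],o['joint_pos'].round(2),o['eef_pos'].round(3),o['ft_force'].round(1))
for b in(0,.13,.25):
    p,q=tgt([.668,.138,.164],np.radians(97.1),np.radians(40),b); print(p.round(3),delta(p,q))
```

```text
2.0 [-0.3   0.86  1.14  2.15  0.63  1.06] [0.668 0.    0.322] [ 0.2 -0.4  0.6]
[0.666 0.15  0.149] (array([ 0.49,  1.06, 22.86]), array([ 0.0287,  0.0083, -0.0076]))
[0.677 0.067 0.249] (array([0.38, 1.43, 9.87]), array([ 0.0287,  0.0083, -0.0076]))
[ 0.686 -0.009  0.341] (array([ 0.28,  1.77, -2.13]), array([ 0.0287,  0.0083, -0.0076]))
```

Call:
arm_command(
  increments=[
    {"dx": 0.4, "dy": 1.4, "dz": 5, "wx": 0.029, "wy": 0.008, "wz": -0.008, "grip": 8.5},
    {"dx": 0.4, "dy": 1.4, "dz": 9.9, "wx": 0.029, "wy": 0.008, "wz": -0.008, "grip": 8.5},
    {"dx": 0.4, "dy": 1.4, "dz": 9.9, "wx": 0.029, "wy": 0.008, "wz": -0.008, "grip": 8.5},
    {"dx": 0.4, "dy": 1.4, "dz": 9.9, "wx": 0.029, "wy": 0.008, "wz": -0.008, "grip": 8.5},
    {"dx": 0.4, "dy": 1.4, "dz": 9.9, "wx": 0.029, "wy": 0.008, "wz": -0.008, "grip": 8.5},
  ],
)

```text
clock: 2.5
eef_pos: [0.6786, 0.0662, 0.2533]
tool_rot: [0.622, 0.705, 0.229, -0.253]
ft_force: [0.8, -0.0, 2.1]
grip_width: 0.0851
grasp_force: 0.0
```

Run:
```python
from h import *
o=monitor.get_obs(); print(o['clock'],o['joint_pos'].round(2),o['eef_pos'].round(3),o['ft_force'].round(1))
for b in(0,.13):
    p,q=tgt([.668,.138,.164],np.radians(97.1),np.radians(40),b); print(p.round(3),delta(p,q))
c,im,d=grab('wrist'); c,im2,d=grab('side')
cv2.imwrite('pics/w2.png',cv2.resize(np.hstack([im,im2])[...,::-1],(800,300)))
```

```text
2.5 [-0.21  0.8   0.84  1.87  0.65  1.15] [0.679 0.066 0.253] [ 0.8 -0.   2.1]
[0.666 0.15  0.149] (array([-0.15, -0.27, 13.4 ]), array([0.0075, 0.0021, 0.0041]))
[0.677 0.067 0.249] (array([-0.18, -0.17,  0.4 ]), array([0.0075, 0.0021, 0.0041]))
```

View pics/w2.png

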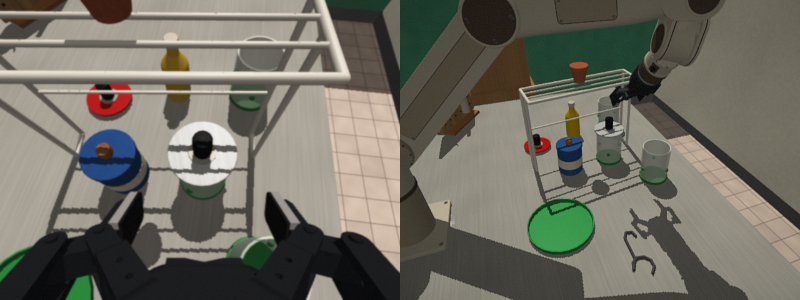

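The wrist view shows the knob at (202,143), centred between the open fingers, with the front rod beyond at row 78. I check the wrist camera's clearance and refine the knob position.

Run:
```python
from h import *
im,d,P=pts('wrist'); V=load('wrist')[2]; T=np.linalg.inv(V)
o=monitor.get_obs(); r=R.from_quat(o['tool_rot']); print('cam in tool',r.inv().apply(T[:3,3]-o['eef_pos']).round(3))
hsv=cv2.cvtColor(im,cv2.COLOR_RGB2HSV); m=np.zeros((480,640),bool); m[195:265,300:345]=1
k=P[m&(d>0)&(hsv[...,2]<70)&(P[...,2]>.14)&(P[...,2]<.2)]; print(len(k),k.mean(0).round(4),np.percentile(k[:,2],[2,98]))
h=cv2.minEnclosingCircle(k[:,:2].astype(np.float32)); print('knob circ',h)
t=k[k[:,2]>np.percentile(k[:,2],98)-.004]; print('top',t.mean(0),cv2.minEnclosingCircle(t[:,:2].astype(np.float32)))
m[:]=0; m[180:300,255:390]=1; q=P[m&(abs(P[...,2]-.136)<.005)]; print('disc',cv2.minEnclosingCircle(q[:,:2].astype(np.float32)),np.median(q[:,2]))
# front rod
m[:]=0; m[115:132,100:500]=1; q=P[m&(P[...,2]>.295)&(P[...,2]<.32)]; u=np.array([np.cos(np.radians(97.1)),np.sin(np.radians(97.1))]); print('rod x',np.percentile(q[:,:2]@u,[5,50,95]),np.median(q[:,2]),'knob',u@[.668,.138])
```

```text
cam in tool [ 0.076  0.001 -0.175]
1203 [0.6698 0.1348 0.1718] [0.14254912 0.18069855]
knob circ ((0.6696165800094604, 0.1387217789888382), 0.014689110219478607)
top [0.66936916 0.13878457 0.17928774] ((0.6693129539489746, 0.13935567438602448), 0.014157557860016823)
disc ((0.6693812608718872, 0.1408427357673645), 0.05519028380513191) 0.13556286662756012
rod x [0.0434637  0.04580268 0.05004412] 0.30862425606117594 knob 0.05437602096554847
```

Run:
```python
from h import *
for b in(0,.04):
    p,q=tgt([.669,.139,.165],np.radians(97.1),np.radians(40),b); print(p.round(3),delta(p,q))
```

```text
[0.667 0.151 0.15 ] (array([-0.02, -0.3 , 13.46]), array([0.01  , 0.0034, 0.0063]))
[0.671 0.126 0.181] (array([-0.04, -0.26,  9.46]), array([0.01  , 0.0034, 0.0063]))
```

Call:
arm_command(
  increments=[
    {"dx": 0, "dy": -0.2, "dz": 2.5, "wx": 0.01, "wy": 0.003, "wz": 0.006, "grip": 8.5},
    {"dx": 0, "dy": -0.2, "dz": 5, "wx": 0.01, "wy": 0.003, "wz": 0.006, "grip": 8.5},
    {"dx": 0, "dy": -0.2, "dz": 7.5, "wx": 0.01, "wy": 0.003, "wz": 0.006, "grip": 8.5},
    {"dx": 0, "dy": -0.2, "dz": 9.5, "wx": 0.01, "wy": 0.003, "wz": 0.006, "grip": 8.5},
    {"dx": 0, "dy": -0.2, "dz": 9.5, "wx": 0.01, "wy": 0.003, "wz": 0.006, "grip": 8.5},
    {"dx": 0, "dy": -0.2, "dz": 9.5, "wx": 0.01, "wy": 0.003, "wz": 0.006, "grip": 8.5},
  ],
)

```text
clock: 3.2
eef_pos: [0.6695, 0.1277, 0.179]
tool_rot: [0.622, 0.704, 0.225, -0.259]
ft_force: [0.8, 0.1, -0.1]
grip_width: 0.0851
grasp_force: 0.0
```

Run:
```python
from h import *
o=monitor.get_obs(); print(o['joint_pos'].round(2),o['ft_force'].round(1),o['joint_vel'].round(3))
for b in(0,.04):
    p,q=tgt([.669,.139,.165],np.radians(97.1),np.radians(40),b); print(p.round(3),delta(p,q))
c,im,d=grab('wrist'); cv2.imwrite('pics/w3.png',im[...,::-1])
```

```text
[-0.12  0.76  0.57  1.6   0.67  1.25] [ 0.8  0.1 -0.1] [-0.012 -0.008  0.009  0.001 -0.001 -0.   ]
[0.667 0.151 0.15 ] (array([-0.04,  0.11,  3.7 ]), array([-0.0054, -0.0018, -0.0018]))
[0.671 0.126 0.181] (array([-0.03,  0.09, -0.3 ]), array([-0.0054, -0.0018, -0.0018]))
```

View pics/w3.png

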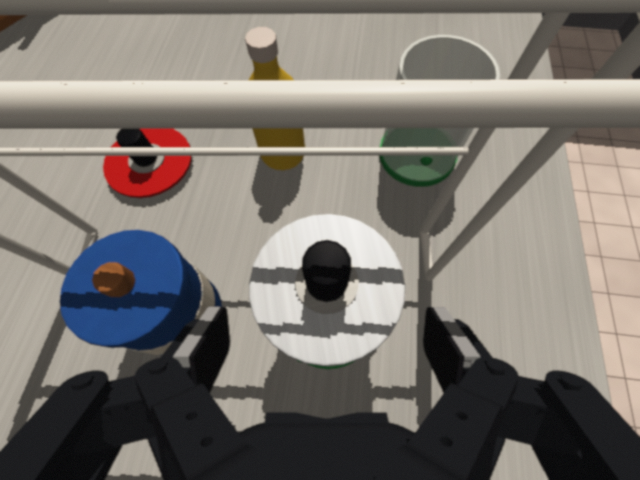

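The knob at (327,270) is midway between the fingers (215 and 440). The front rod crosses at row 103, ahead of the camera. I advance slowly.

Call:
arm_command(
  increments=[
    {"dx": 0, "dy": 0.1, "dz": 1, "wx": -0.005, "wy": -0.002, "wz": -0.002, "grip": 8.5},
    {"dx": 0, "dy": 0.1, "dz": 2, "wx": -0.005, "wy": -0.002, "wz": -0.002, "grip": 8.5},
    {"dx": 0, "dy": 0.1, "dz": 3, "wx": -0.005, "wy": -0.002, "wz": -0.002, "grip": 8.5},
    {"dx": 0, "dy": 0.1, "dz": 3.6, "wx": -0.005, "wy": -0.002, "wz": -0.002, "grip": 8.5},
    {"dx": 0, "dy": 0.1, "dz": 3.6, "wx": -0.005, "wy": -0.002, "wz": -0.002, "grip": 8.5},
    {"dx": 0, "dy": 0.1, "dz": 3.6, "wx": -0.005, "wy": -0.002, "wz": -0.002, "grip": 8.5},
  ],
)

```text
clock: 3.85
eef_pos: [0.6653, 0.152, 0.1492]
tool_rot: [0.622, 0.704, 0.225, -0.258]
ft_force: [-0.1, -0.2, 0.1]
grip_width: 0.0848
grasp_force: 0.0
```

Call:
arm_command(
  increments=[
    {"dy": 0.15, "grip": 6},
    {"dy": 0.15, "grip": 5},
    {"dy": 0.15, "grip": 4},
    {"dy": 0.15, "grip": 3.5},
    {"dy": 0.15, "grip": 3.2},
    {"dy": 0.15, "grip": 2.9},
    {"dy": 0.15, "grip": 2},
    {"dy": 0.15, "grip": 2},
    {"dy": 0.15, "grip": 2},
    {"dy": 0.15, "grip": 2},
  ],
)

```text
validation failed for argument at $.in...
```

Call:
arm_command(
  increments=[
    {"dx": 0, "dy": 0.15, "dz": 0, "wx": 0, "wy": 0, "wz": 0, "grip": 6},
    {"dx": 0, "dy": 0.15, "dz": 0, "wx": 0, "wy": 0, "wz": 0, "grip": 5},
    {"dx": 0, "dy": 0.15, "dz": 0, "wx": 0, "wy": 0, "wz": 0, "grip": 4},
    {"dx": 0, "dy": 0.15, "dz": 0, "wx": 0, "wy": 0, "wz": 0, "grip": 3.5},
    {"dx": 0, "dy": 0.15, "dz": 0, "wx": 0, "wy": 0, "wz": 0, "grip": 3.2},
    {"dx": 0, "dy": 0.15, "dz": 0, "wx": 0, "wy": 0, "wz": 0, "grip": 2.9},
    {"dx": 0, "dy": 0.15, "dz": 0, "wx": 0, "wy": 0, "wz": 0, "grip": 2},
    {"dx": 0, "dy": 0.15, "dz": 0, "wx": 0, "wy": 0, "wz": 0, "grip": 2},
    {"dx": 0, "dy": 0.15, "dz": 0, "wx": 0, "wy": 0, "wz": 0, "grip": 2},
    {"dx": 0, "dy": 0.15, "dz": 0, "wx": 0, "wy": 0, "wz": 0, "grip": 2},
  ],
)

```text
clock: 4.85
eef_pos: [0.6674, 0.1518, 0.1503]
tool_rot: [0.622, 0.704, 0.226, -0.258]
ft_force: [-0.5, -3.1, 6.2]
grip_width: 0.0203
grasp_force: 7.1
```

Run:
```python
from h import *
o=monitor.get_obs(); print(o['grip_width'],o['grasp_force'],o['ft_force'].round(1))
c,im,d=grab('wrist'); c,im2,d=grab('side'); 
cv2.imwrite('pics/w4.png',np.hstack([cv2.resize(im[180:420,200:460],(400,370)),cv2.resize(im2[150:270,280:410],(400,370))])[...,::-1])
```

```text
0.020316014721982686 7.071071416139603 [-0.5 -3.1  6.2]
```

View pics/w4.png

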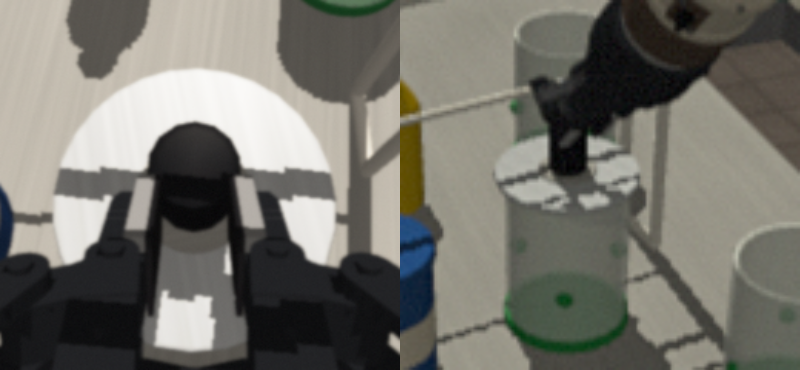

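The left half shows the pads (145,200) and (247,200) closed around only the near part of the knob (195,175). The opening is 20 mm where 30 mm is expected, so it is not a sound grip. I measure where the knob is now.

Run:
```python
from h import *
im,d,P=pts('wrist'); o=monitor.get_obs(); r=R.from_quat(o['tool_rot']); L=r.inv().apply((P-o['eef_pos']).reshape(-1,3)).reshape(P.shape)
q=P[(abs(P[...,2]-.136)<.005)&(d>0)]; q=q[np.hypot(q[:,0]-.669,q[:,1]-.139)<.075]; print('disc',cv2.minEnclosingCircle(q[:,:2].astype(np.float32)),np.median(q[:,2]))
hsv=cv2.cvtColor(im,cv2.COLOR_RGB2HSV); m=np.zeros((480,640),bool); m[255:330,290:362]=1
k=P[m&(d>0)&(hsv[...,2]<70)&(P[...,2]>.172)&(P[...,2]<.186)]; print('knob top',k.mean(0).round(4),cv2.minEnclosingCircle(k[:,:2].astype(np.float32)))
for (u,v) in [(290,305),(288,320),(285,332),(300,320),(360,305),(363,325),(305,370),(350,370),(327,260+5),(327,320),(290,298),(280,335),(327,290)]: print((u,v),P[v,u].round(3),'tool',L[v,u].round(3))
im,d,P=pts('side'); q=P[(abs(P[...,2]-.136)<.005)&(d>0)]; q=q[np.hypot(q[:,0]-.669,q[:,1]-.139)<.075]; print('disc',cv2.minEnclosingCircle(q[:,:2].astype(np.float32)),np.median(q[:,2]))
```

```text
disc ((0.6699816584587097, 0.14186660945415497), 0.055066462606191635) 0.1357856081147652
knob top [0.6702 0.1398 0.1794] ((0.6708154678344727, 0.13696543872356415), 0.018494611606001854)
(290, 305) [0.657 0.127 0.194] tool [ 0.011 -0.014 -0.048]
(288, 320) [0.658 0.12  0.203] tool [ 0.011 -0.013 -0.061]
(285, 332) [0.659 0.114 0.21 ] tool [ 0.011 -0.013 -0.069]
(300, 320) [0.676 0.098 0.334] tool [ 0.077  0.001 -0.176]
(360, 305) [0.686 0.131 0.195] tool [ 0.011  0.015 -0.049]
(363, 325) [0.687 0.121 0.207] tool [ 0.011  0.015 -0.065]
(305, 370) [0.663 0.105 0.136] tool [-0.045 -0.01  -0.018]
(350, 370) [0.687 0.108 0.138] tool [-0.043  0.014 -0.02 ]
(327, 265) [0.669 0.152 0.18 ] tool [ 0.019  0.002 -0.023]
(327, 320) [0.672 0.127 0.172] tool [-0.005  0.002 -0.033]
(290, 298) [0.655 0.132 0.188] tool [ 0.01  -0.015 -0.041]
(280, 335) [0.658 0.112 0.214] tool [ 0.012 -0.015 -0.073]
(327, 290) [0.671 0.139 0.181] tool [ 0.01   0.002 -0.032]
disc ((0.6691774129867554, 0.13920480012893677), 0.05613967776298523) 0.1358538233218498
```

The cap has not moved, and the pads measure about ±14.5 mm apart, so they do bear on the 30 mm knob. I close further and watch the force.

Call:
arm_command(
  increments=[
    {"dx": 0, "dy": 0, "dz": 0, "wx": 0, "wy": 0, "wz": 0, "grip": 1},
    {"dx": 0, "dy": 0, "dz": 0, "wx": 0, "wy": 0, "wz": 0, "grip": 0.5},
    {"dx": 0, "dy": 0, "dz": 0, "wx": 0, "wy": 0, "wz": 0, "grip": 0},
    {"dx": 0, "dy": 0, "dz": 0, "wx": 0, "wy": 0, "wz": 0, "grip": 0},
    {"dx": 0, "dy": 0, "dz": 0, "wx": 0, "wy": 0, "wz": 0, "grip": 0},
  ],
)

```text
clock: 5.45
eef_pos: [0.6689, 0.1517, 0.1528]
tool_rot: [0.622, 0.704, 0.228, -0.256]
ft_force: [0.3, -4.7, 12.5]
grip_width: -0.0
grasp_force: 6.0
```

Run:
```python
from h import *
c,im,d=grab('wrist'); c,im2,d=grab('side'); 
cv2.imwrite('pics/w5.png',np.hstack([cv2.resize(im[200:420,220:440],(400,400)),cv2.resize(im2[170:230,305:365],(400,400),interpolation=cv2.INTER_CUBIC)])[...,::-1])
```

```text
(no output)
```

View pics/w5.png

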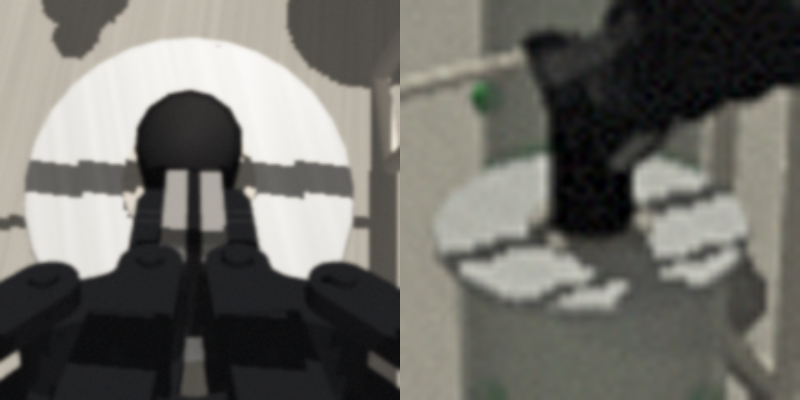

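Run:
```python
from h import *
im,d,P=pts('wrist'); o=monitor.get_obs(); r=R.from_quat(o['tool_rot']); L=r.inv().apply((P-o['eef_pos']).reshape(-1,3)).reshape(P.shape)
print(o['eef_pos'],o['grip_width'],o['grasp_force'],o['ft_force'].round(1))
for X,Y in [(176,172),(176,185),(175,205),(174,225),(212,172),(212,185),(212,205),(214,225),(145,220),(190,110),(190,150)]:
    u=220+int(X*.55); v=200+int(Y*.55); print((X,Y),'tool',L[v,u].round(4),'w',P[v,u].round(3))
```

```text
[0.66890571 0.15174747 0.15279371] 0.000252426913200507 5.969286861363798 [-0.3 -4.6 12.2]
(176, 172) tool [ 0.0109 -0.0032 -0.0378] w [0.668 0.135 0.189]
(176, 185) tool [ 0.0105 -0.003  -0.0439] w [0.668 0.131 0.193]
(175, 205) tool [ 0.0106 -0.0027 -0.0539] w [0.669 0.125 0.201]
(174, 225) tool [ 0.0112 -0.0028 -0.0635] w [0.67  0.119 0.209]
(212, 172) tool [ 0.0112  0.0058 -0.0384] w [0.677 0.136 0.189]
(212, 185) tool [ 0.0109  0.0056 -0.0448] w [0.677 0.132 0.194]
(212, 205) tool [ 0.0109  0.0053 -0.0544] w [0.677 0.126 0.201]
(214, 225) tool [ 0.0116  0.0054 -0.0642] w [0.678 0.12  0.209]
(145, 220) tool [ 0.0071 -0.0096 -0.0549] w [0.663 0.121 0.199]
(190, 110) tool [ 0.0205  0.0003 -0.0195] w [0.669 0.155 0.181]
(190, 150) tool [ 0.0121  0.0003 -0.0272] w [0.67  0.144 0.181]
```

The closed pads end about 37 mm short of the reported TCP: strip end at tool z = -0.038, with the knob visible beyond it. The fingers therefore only pinched the knob's top edge. I open, back off, tilt to 50 degrees for more rod clearance, and use the measured tip offset.

Call:
arm_command(
  increments=[
    {"dx": 0, "dy": 0, "dz": -0.5, "wx": 0, "wy": 0, "wz": 0, "grip": 3},
    {"dx": 0, "dy": 0, "dz": -1.5, "wx": 0, "wy": 0, "wz": 0, "grip": 8.5},
    {"dx": 0, "dy": 0, "dz": -3, "wx": 0, "wy": 0, "wz": 0, "grip": 8.5},
    {"dx": 0, "dy": 0, "dz": -4.5, "wx": 0, "wy": 0, "wz": 0, "grip": 8.5},
    {"dx": 0, "dy": 0, "dz": -6, "wx": 0, "wy": 0, "wz": 0, "grip": 8.5},
    {"dx": 0, "dy": 0, "dz": -6, "wx": 0, "wy": 0, "wz": 0, "grip": 8.5},
    {"dx": 0, "dy": 0, "dz": -6, "wx": 0, "wy": 0, "wz": 0, "grip": 8.5},
  ],
)

```text
clock: 6.25
eef_pos: [0.6719, 0.1136, 0.1944]
tool_rot: [0.622, 0.704, 0.225, -0.258]
ft_force: [-0.4, 0.3, -0.7]
grip_width: 0.0852
grasp_force: 0.0
```

Run:
```python
from h import *
o=monitor.get_obs(); r=R.from_quat(o['tool_rot']); print(o['eef_pos'],o['joint_pos'].round(2),o['ft_force'].round(1),o['grip_width'])
c,im,d=grab('wrist'); im,d,P=pts('wrist'); L=r.inv().apply((P-o['eef_pos']).reshape(-1,3)).reshape(P.shape)
q=P[(abs(P[...,2]-.136)<.005)&(d>0)]; q=q[np.hypot(q[:,0]-.669,q[:,1]-.139)<.065]; print('disc',cv2.minEnclosingCircle(q[:,:2].astype(np.float32)),np.median(q[:,2]))
k=P[(d>0)&(P[...,2]>.172)&(P[...,2]<.186)]; k=k[np.hypot(k[:,0]-.669,k[:,1]-.139)<.022]; print('knob top',k.mean(0).round(4),cv2.minEnclosingCircle(k[:,:2].astype(np.float32)))
# fingers: points near tool axis, max z
for s in(-1,1):
    m=(d>0)&(d<.25)&(abs(L[...,0])<.03)&(L[...,1]*s>.03)&(L[...,1]*s<.07)&(L[...,2]>-.1)&(L[...,2]<.02); f=L[m]; print(s,len(f),f[f[:,2].argmax()] if len(f) else '',np.percentile(f[:,2],99))
p,q=tgt([.669,.139,.165],np.radians(97.1),np.radians(50),-.036+.10); print(p.round(3),delta(p,q))
cv2.imwrite('pics/w6.png',im[...,::-1])
```

```text
[0.67193936 0.11363506 0.19440466] [-0.14  0.76  0.63  1.66  0.67  1.23] [-0.4  0.3 -0.7] 0.08521123632281366
disc ((0.6706039309501648, 0.14206422865390778), 0.054923165589571) 0.13556877955024066
knob top [0.6707 0.1403 0.1788] ((0.6705119609832764, 0.14207756519317627), 0.014989582821726799)
-1 7754 [-0.00683733 -0.04118144 -0.0454835 ] -0.04876356288495862
1 7649 [-0.00205062  0.04444062 -0.04491344] -0.04827967119883983
[0.673 0.105 0.194] (array([-0.72,  0.05, -0.59]), array([-0.0054,  0.1733, -0.0035]))
```

Call:
arm_command(
  increments=[
    {"dx": -0.7, "dy": 0.1, "dz": -0.6, "wx": -0.005, "wy": 0.09, "wz": -0.003, "grip": 8.5},
    {"dx": -0.7, "dy": 0.1, "dz": -0.6, "wx": -0.005, "wy": 0.173, "wz": -0.003, "grip": 8.5},
    {"dx": -0.7, "dy": 0.1, "dz": -0.6, "wx": -0.005, "wy": 0.173, "wz": -0.003, "grip": 8.5},
    {"dx": -0.7, "dy": 0.1, "dz": -0.6, "wx": -0.005, "wy": 0.173, "wz": -0.003, "grip": 8.5},
  ],
)

```text
clock: 6.7
eef_pos: [0.6737, 0.105, 0.1936]
tool_rot: [0.6, 0.679, 0.279, -0.317]
ft_force: [0.3, 0.6, 0.3]
grip_width: 0.0853
grasp_force: 0.0
```

Run:
```python
from h import *
o=monitor.get_obs(); print(o['eef_pos'],o['joint_pos'].round(2),o['ft_force'].round(1))
for b in(0,.04):
    p,q=tgt([.670,.1405,.165],np.radians(97.1),np.radians(50),-.034+b); print(p.round(3),delta(p,q))
```

```text
[0.67371634 0.10496881 0.19355939] [-0.21  0.85  0.68  1.77  0.81  1.08] [0.3 0.6 0.3]
[0.665 0.181 0.131] (array([0.12, 0.08, 9.87]), array([-0.0009,  0.0009, -0.0016]))
[0.669 0.15  0.157] (array([0.11, 0.08, 5.87]), array([-0.0009,  0.0009, -0.0016]))
```

Call:
arm_command(
  increments=[
    {"dx": 0.1, "dy": 0.1, "dz": 2, "wx": 0, "wy": 0, "wz": 0, "grip": 8.5},
    {"dx": 0.1, "dy": 0.1, "dz": 4, "wx": 0, "wy": 0, "wz": 0, "grip": 8.5},
    {"dx": 0.1, "dy": 0.1, "dz": 5.5, "wx": 0, "wy": 0, "wz": 0, "grip": 8.5},
    {"dx": 0.1, "dy": 0.1, "dz": 5.9, "wx": 0, "wy": 0, "wz": 0, "grip": 8.5},
    {"dx": 0.1, "dy": 0.1, "dz": 5.9, "wx": 0, "wy": 0, "wz": 0, "grip": 8.5},
  ],
)

```text
clock: 7.2
eef_pos: [0.669, 0.1519, 0.1588]
tool_rot: [0.599, 0.68, 0.28, -0.316]
ft_force: [-0.2, 0.5, 0.4]
grip_width: 0.0849
grasp_force: 0.0
```

Run:
```python
from h import *
o=monitor.get_obs(); r=R.from_quat(o['tool_rot']); print(o['eef_pos'],o['ft_force'].round(1))
c,im,d=grab('wrist'); im,d,P=pts('wrist'); L=r.inv().apply((P-o['eef_pos']).reshape(-1,3)).reshape(P.shape)
k=P[(d>0)&(P[...,2]>.174)&(P[...,2]<.186)]; k=k[np.hypot(k[:,0]-.669,k[:,1]-.139)<.022]; print('knob top',k.mean(0).round(4),cv2.minEnclosingCircle(k[:,:2].astype(np.float32)))
for s in(-1,1):
    m=(d>0)&(d<.25)&(abs(L[...,0])<.03)&(L[...,1]*s>.03)&(L[...,1]*s<.07)&(L[...,2]>-.1)&(L[...,2]<-.02); f=P[m]; l=L[m]; i=l[:,2].argmax(); print(s,len(f),f[i],l[i])
m=(P[...,2]>.29)&(P[...,2]<.33)&(d>0)&(d<.3); print('rod nearest cam',m.sum(), L[m][d[m].argmin()] if m.any() else '')
```

```text
[0.66903888 0.15189277 0.15882473] [-0.2  0.5  0.4]
knob top [0.6707 0.1402 0.1789] ((0.6705177426338196, 0.14176872372627258), 0.01494090911000967)
-1 7709 [0.63294137 0.1078309  0.18244795] [-0.00708469 -0.04130325 -0.04523698]
1 7675 [0.71785571 0.11779037 0.1825889 ] [-0.0076132   0.0441896  -0.04582695]
rod nearest cam 23653 [ 0.0958615   0.04291443 -0.11647382]
```

Call:
arm_command(
  increments=[
    {"dx": 0, "dy": 0, "dz": 0.8, "wx": 0, "wy": 0, "wz": 0, "grip": 8.5},
    {"dx": 0, "dy": 0, "dz": 1.6, "wx": 0, "wy": 0, "wz": 0, "grip": 8.5},
    {"dx": 0, "dy": 0, "dz": 2.4, "wx": 0, "wy": 0, "wz": 0, "grip": 8.5},
    {"dx": 0, "dy": 0, "dz": 3, "wx": 0, "wy": 0, "wz": 0, "grip": 8.5},
    {"dx": 0, "dy": 0, "dz": 3, "wx": 0, "wy": 0, "wz": 0, "grip": 8.5},
  ],
)

```text
clock: 7.75
eef_pos: [0.6659, 0.174, 0.1377]
tool_rot: [0.6, 0.679, 0.279, -0.317]
ft_force: [-0.4, -0.4, -0.6]
grip_width: 0.0851
grasp_force: 0.0
```

Call:
arm_command(
  increments=[
    {"dx": 0, "dy": -0.05, "dz": 0.4, "wx": 0, "wy": 0, "wz": 0, "grip": 8.5},
    {"dx": 0, "dy": -0.05, "dz": 0.7, "wx": 0, "wy": 0, "wz": 0, "grip": 7},
    {"dx": 0, "dy": -0.05, "dz": 0.7, "wx": 0, "wy": 0, "wz": 0, "grip": 5},
    {"dx": 0, "dy": -0.05, "dz": 0.7, "wx": 0, "wy": 0, "wz": 0, "grip": 4},
    {"dx": 0, "dy": -0.05, "dz": 0.7, "wx": 0, "wy": 0, "wz": 0, "grip": 3.4},
    {"dx": 0, "dy": -0.05, "dz": 0.7, "wx": 0, "wy": 0, "wz": 0, "grip": 2.8},
    {"dx": 0, "dy": -0.05, "dz": 0.7, "wx": 0, "wy": 0, "wz": 0, "grip": 2.4},
    {"dx": 0, "dy": -0.05, "dz": 0.7, "wx": 0, "wy": 0, "wz": 0, "grip": 2},
    {"dx": 0, "dy": -0.05, "dz": 0.7, "wx": 0, "wy": 0, "wz": 0, "grip": 1.5},
    {"dx": 0, "dy": -0.05, "dz": 0.7, "wx": 0, "wy": 0, "wz": 0, "grip": 1.5},
  ],
)

```text
clock: 8.75
eef_pos: [0.6656, 0.1783, 0.1344]
tool_rot: [0.6, 0.679, 0.28, -0.316]
ft_force: [-0.7, -2.2, 1.6]
grip_width: 0.028
grasp_force: 58.9
```

Firm grip: 28 mm opening, 59 N. I lift straight up 2 cm (world up is 0.766 tool x and -0.643 tool z).

Call:
arm_command(
  increments=[
    {"dx": 0.2, "dy": 0, "dz": -0.15, "wx": 0, "wy": 0, "wz": 0, "grip": 1.5},
    {"dx": 0.45, "dy": 0, "dz": -0.38, "wx": 0, "wy": 0, "wz": 0, "grip": 1.5},
    {"dx": 0.75, "dy": 0, "dz": -0.63, "wx": 0, "wy": 0, "wz": 0, "grip": 1.5},
    {"dx": 1.1, "dy": 0, "dz": -0.92, "wx": 0, "wy": 0, "wz": 0, "grip": 1.5},
    {"dx": 1.4, "dy": 0, "dz": -1.18, "wx": 0, "wy": 0, "wz": 0, "grip": 1.5},
    {"dx": 1.65, "dy": 0, "dz": -1.4, "wx": 0, "wy": 0, "wz": 0, "grip": 1.5},
    {"dx": 1.65, "dy": 0, "dz": -1.4, "wx": 0, "wy": 0, "wz": 0, "grip": 1.5},
    {"dx": 1.65, "dy": 0, "dz": -1.4, "wx": 0, "wy": 0, "wz": 0, "grip": 1.5},
  ],
)

```text
clock: 9.55
eef_pos: [0.6655, 0.1782, 0.1559]
tool_rot: [0.6, 0.68, 0.28, -0.316]
ft_force: [0.2, -0.7, -2.1]
grip_width: 0.0281
grasp_force: 59.2
```

Run:
```python
from h import *
o=monitor.get_obs(); print(o['eef_pos'],o['joint_pos'].round(2),o['ft_force'].round(1),o['grasp_force'])
c,im,d=grab('wrist'); c,im2,d=grab('side'); 
cv2.imwrite('pics/w7.png',np.hstack([cv2.resize(im,(400,300)),cv2.resize(im2[110:290,260:500],(400,300))])[...,::-1])
# world displacements in tool axes for 1cm
r=R.from_quat(o['tool_rot']); print('inv z',r.inv().apply([0,0,1]).round(3),'-rackx',r.inv().apply([.124,-.992,0]).round(3))
```

```text
[0.66551077 0.17823827 0.15588304] [-0.11  0.8   0.48  1.52  0.84  1.21] [ 0.2 -0.7 -2.1] 59.241238832473755
inv z [ 0.766  0.001 -0.643] -rackx [-0.643  0.001 -0.765]
```

View pics/w7.png

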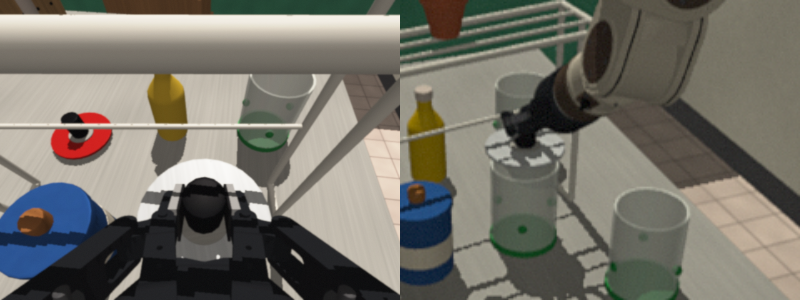

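The cap has been lifted about 21 mm clear of the tube: side half (525,145), tube still standing at (523,205). I retreat out of the rack's open front, rising.

Call:
arm_command(
  increments=[
    {"dx": -0.5, "dy": 0, "dz": -1, "wx": 0, "wy": 0, "wz": 0, "grip": 1.5},
    {"dx": -1.5, "dy": 0, "dz": -2.9, "wx": 0, "wy": 0, "wz": 0, "grip": 1.5},
    {"dx": -2.8, "dy": 0, "dz": -5.4, "wx": 0, "wy": 0, "wz": 0, "grip": 1.5},
    {"dx": -4.1, "dy": 0, "dz": -7.9, "wx": 0, "wy": 0, "wz": 0, "grip": 1.5},
    {"dx": -5.4, "dy": 0, "dz": -10.4, "wx": 0, "wy": 0, "wz": 0, "grip": 1.5},
    {"dx": -6.7, "dy": 0, "dz": -12.9, "wx": 0, "wy": 0, "wz": 0, "grip": 1.5},
    {"dx": -7.9, "dy": 0, "dz": -15.1, "wx": 0, "wy": 0, "wz": 0, "grip": 1.5},
    {"dx": -8.5, "dy": 0, "dz": -16.3, "wx": 0, "wy": 0, "wz": 0, "grip": 1.5},
    {"dx": -8.5, "dy": 0, "dz": -16.3, "wx": 0, "wy": 0, "wz": 0, "grip": 1.5},
  ],
)

```text
clock: 10.55
eef_pos: [0.6881, -0.0033, 0.1951]
tool_rot: [0.601, 0.678, 0.281, -0.315]
ft_force: [-0.6, -0.7, -1.5]
grip_width: 0.0283
grasp_force: 59.5
```

Run:
```python
from h import *
o=monitor.get_obs(); print(o['eef_pos'].round(3),o['joint_pos'].round(2),o['ft_force'].round(1),o['grasp_force'])
c,im,d=grab('side'); im,d,P=pts('side'); hsv=cv2.cvtColor(im,cv2.COLOR_RGB2HSV)
m=(d>0)&(hsv[...,0]>45)&(hsv[...,0]<80)&(hsv[...,1]>120)&(P[...,2]<.03)&(np.hypot(P[...,0]-.413,P[...,1]+.127)<.13); print('base',cv2.minEnclosingCircle(P[m][:,:2].astype(np.float32)))
r=R.from_quat(o['tool_rot']); zt=r.as_matrix()[:,2]; g=o['eef_pos']-.053*zt; print('grip pt',g.round(3))
# disc tilt (light pixels just below grip point)
q=P[(d>0)&(hsv[...,1]<60)&(hsv[...,2]>90)&(P[...,2]>.12)]; q=q[np.hypot(q[:,0]-g[0],q[:,1]-g[1])<.06]; q=q[q[:,2]<g[2]]; print('disc',len(q),q.mean(0).round(3))
A=np.c_[q[:,:2]-g[:2],np.ones(len(q))]; 
w=np.ones(len(q),bool)
for _ in range(4):
    s=np.linalg.lstsq(A[w],q[w,2],rcond=None)[0]; w=abs(A@s-q[:,2])<.004
print('plane',s.round(4),w.sum())
for tp in (97.1,60,20,-17):
    p,qq=tgt([.413,-.127,.135],np.radians(tp),np.radians(50),-.034); print(tp,p.round(3),delta(p,qq))
```

```text
[ 0.688 -0.003  0.195] [-0.35  1.02  1.01  2.05  0.75  0.91] [-0.6 -0.7 -1.5] 59.515891671180725
base ((0.41488733887672424, -0.12745976448059082), 0.1005019098520279)
grip pt [ 0.693 -0.044  0.229]
disc 927 [ 0.689 -0.048  0.19 ]
plane [0.0047 0.0089 0.196 ] 830
97.1 [ 0.408 -0.087  0.101] (array([-10.43, -28.83,   2.15]), array([ 0.0029,  0.0005, -0.0009]))
60 [ 0.433 -0.092  0.101] (array([-10.95, -26.38,   1.53]), array([-4.930e-01,  1.000e-04,  4.154e-01]))
20 [ 0.451 -0.113  0.101] (array([-12.45, -24.87,  -0.25]), array([-1.0278e+00, -4.0000e-04,  8.6420e-01]))
-17 [ 0.452 -0.139  0.101] (array([-14.1 , -25.11,  -2.22]), array([-1.5226e+00, -9.0000e-04,  1.2792e+00]))
```

The cap is level (plane slopes under 0.01). I carry it over to 10 cm above the base.

Run:
```python
from h import *
for z in(.12,.0177):
    _,qq=tgt([0,0,0],np.radians(97.1),np.radians(50)); print(delta(np.array([.4096,-.089,z]),qq))
```

```text
(array([ -9.13, -28.7 ,   0.74]), array([ 0.0029,  0.0005, -0.0009]))
(array([-16.96, -28.71,   7.32]), array([ 0.0029,  0.0005, -0.0009]))
```

Call:
arm_command(
  increments=[
    {"dx": -0.4, "dy": -1.5, "dz": 0, "wx": 0, "wy": 0, "wz": 0, "grip": 1.5},
    {"dx": -1.5, "dy": -4.8, "dz": 0.1, "wx": 0, "wy": 0, "wz": 0, "grip": 1.5},
    {"dx": -2.7, "dy": -8.5, "dz": 0.2, "wx": 0, "wy": 0, "wz": 0, "grip": 1.5},
    {"dx": -4, "dy": -12.5, "dz": 0.3, "wx": 0, "wy": 0, "wz": 0, "grip": 1.5},
    {"dx": -5.2, "dy": -16.5, "dz": 0.4, "wx": 0, "wy": 0, "wz": 0, "grip": 1.5},
    {"dx": -6.5, "dy": -20.5, "dz": 0.5, "wx": 0, "wy": 0, "wz": 0, "grip": 1.5},
    {"dx": -7.8, "dy": -24.5, "dz": 0.6, "wx": 0, "wy": 0, "wz": 0, "grip": 1.5},
    {"dx": -8.7, "dy": -27.3, "dz": 0.7, "wx": 0, "wy": 0, "wz": 0, "grip": 1.5},
    {"dx": -9.1, "dy": -28.7, "dz": 0.7, "wx": 0, "wy": 0, "wz": 0, "grip": 1.5},
    {"dx": -9.1, "dy": -28.7, "dz": 0.7, "wx": 0, "wy": 0, "wz": 0, "grip": 1.5},
  ],
)

```text
clock: 11.6
eef_pos: [0.4085, -0.0877, 0.1214]
tool_rot: [0.6, 0.679, 0.28, -0.316]
ft_force: [0.4, 0.4, -1.7]
grip_width: 0.0283
grasp_force: 59.8
```

```bash
cat > c.py <<'E'
from h import *
o=monitor.get_obs(); print(o['eef_pos'].round(4),o['joint_pos'].round(2),o['ft_force'].round(1),o['grasp_force'])
for n in('scene','side'):
    grab(n); im,d,P=pts(n); hsv=cv2.cvtColor(im,cv2.COLOR_RGB2HSV)
    c=o['eef_pos']+[.0044,-.0378,-.001]
    q=P[(d>0)&(hsv[...,1]<60)&(hsv[...,2]>70)&(abs(P[...,2]-c[2])<.012)]; q=q[np.hypot(*(q[:,:2]-c[:2]).T)<.075]
    A=np.c_[q[:,:2]-c[:2],np.ones(len(q))]; w=np.ones(len(q),bool)
    for _ in range(4): s=np.linalg.lstsq(A[w],q[w,2],rcond=None)[0]; w=abs(A@s-q[:,2])<.003
    print(n,'plane',s.round(4),w.sum(),'circ',cv2.minEnclosingCircle(q[w][:,:2].astype(np.float32)),'expect',c.round(4))
_,qq=tgt([0,0,0],np.radians(97.1),np.radians(50)); print(delta(np.array([.4096,-.089,.0177]),qq), R.from_quat(o['tool_rot']).inv().apply([0,0,-1]).round(3))
E
python3 c.py
```

```text
[ 0.4085 -0.0877  0.1214] [-0.66  0.65  0.04  1.66  0.57  0.57] [ 0.4  0.4 -1.7] 59.759613275527954
scene plane [-0.0024  0.0015  0.1231] 718 circ ((0.41187232732772827, -0.123758465051651), 0.05596533790230751) expect [ 0.4129 -0.1255  0.1204]
side plane [0.0024 0.0056 0.1223] 665 circ ((0.4135782718658447, -0.12443230301141739), 0.05566946044564247) expect [ 0.4129 -0.1255  0.1204]
(array([-8.02, -0.14,  6.6 ]), array([0.002 , 0.0014, 0.0022])) [-0.766 -0.001  0.643]
```

Level and centred. I descend 9.6 cm.

Call:
arm_command(
  increments=[
    {"dx": -0.6, "dy": 0, "dz": 0.5, "wx": 0, "wy": 0, "wz": 0, "grip": 1.5},
    {"dx": -1.8, "dy": 0, "dz": 1.51, "wx": 0, "wy": 0, "wz": 0, "grip": 1.5},
    {"dx": -3.2, "dy": 0, "dz": 2.69, "wx": 0, "wy": 0, "wz": 0, "grip": 1.5},
    {"dx": -4.6, "dy": 0, "dz": 3.86, "wx": 0, "wy": 0, "wz": 0, "grip": 1.5},
    {"dx": -5.8, "dy": 0, "dz": 4.87, "wx": 0, "wy": 0, "wz": 0, "grip": 1.5},
    {"dx": -6.7, "dy": 0, "dz": 5.62, "wx": 0, "wy": 0, "wz": 0, "grip": 1.5},
    {"dx": -7.2, "dy": 0, "dz": 6.04, "wx": 0, "wy": 0, "wz": 0, "grip": 1.5},
    {"dx": -7.35, "dy": 0, "dz": 6.17, "wx": 0, "wy": 0, "wz": 0, "grip": 1.5},
    {"dx": -7.35, "dy": 0, "dz": 6.17, "wx": 0, "wy": 0, "wz": 0, "grip": 1.5},
  ],
)

```text
clock: 12.6
eef_pos: [0.4097, -0.088, 0.0252]
tool_rot: [0.6, 0.679, 0.28, -0.316]
ft_force: [0.7, -0.1, -1.9]
grip_width: 0.0283
grasp_force: 59.8
```

```bash
python3 c.py
```

```text
[ 0.4097 -0.088   0.0252] [-0.66  0.77 -0.02  1.48  0.57  0.57] [ 0.7 -0.1 -1.9] 59.75990295410156
scene plane [-0.0047 -0.0022  0.027 ] 594 circ ((0.4134422540664673, -0.12293370813131332), 0.055712971836328506) expect [ 0.4141 -0.1258  0.0242]
side plane [-0.0033  0.0042  0.0261] 429 circ ((0.4101032316684723, -0.12482322007417679), 0.05485895276069641) expect [ 0.4141 -0.1258  0.0242]
(array([-0.65, -0.03,  0.45]), array([0.0014, 0.0012, 0.001 ])) [-0.766 -0.001  0.643]
```

Call:
arm_command(
  increments=[
    {"dx": -0.15, "dy": 0, "dz": 0.13, "wx": 0, "wy": 0, "wz": 0, "grip": 1.5},
    {"dx": -0.3, "dy": 0, "dz": 0.25, "wx": 0, "wy": 0, "wz": 0, "grip": 1.5},
    {"dx": -0.42, "dy": 0, "dz": 0.35, "wx": 0, "wy": 0, "wz": 0, "grip": 1.5},
    {"dx": -0.5, "dy": 0, "dz": 0.42, "wx": 0, "wy": 0, "wz": 0, "grip": 1.5},
    {"dx": -0.5, "dy": 0, "dz": 0.42, "wx": 0, "wy": 0, "wz": 0, "grip": 1.5},
    {"dx": -0.5, "dy": 0, "dz": 0.42, "wx": 0, "wy": 0, "wz": 0, "grip": 1.5},
  ],
)

```text
clock: 13.3
eef_pos: [0.4095, -0.088, 0.0186]
tool_rot: [0.6, 0.679, 0.28, -0.316]
ft_force: [-0.4, -0.0, -1.6]
grip_width: 0.0287
grasp_force: 59.8
```

Not touching yet (force still -1.6 N). I lower 1.5 mm more in small steps.

Call:
arm_command(
  increments=[
    {"dx": -0.04, "dy": 0, "dz": 0.03, "wx": 0, "wy": 0, "wz": 0, "grip": 1.5},
    {"dx": -0.08, "dy": 0, "dz": 0.06, "wx": 0, "wy": 0, "wz": 0, "grip": 1.5},
    {"dx": -0.11, "dy": 0, "dz": 0.1, "wx": 0, "wy": 0, "wz": 0, "grip": 1.5},
    {"dx": -0.11, "dy": 0, "dz": 0.1, "wx": 0, "wy": 0, "wz": 0, "grip": 1.5},
  ],
)

```text
clock: 13.7
eef_pos: [0.4095, -0.088, 0.0174]
tool_rot: [0.6, 0.679, 0.28, -0.316]
ft_force: [-0.7, 0.1, 0.8]
grip_width: 0.0281
grasp_force: 60.2
```

Call:
arm_command(
  increments=[
    {"dx": -0.04, "dy": 0, "dz": 0.03, "wx": 0, "wy": 0, "wz": 0, "grip": 1.5},
    {"dx": -0.04, "dy": 0, "dz": 0.03, "wx": 0, "wy": 0, "wz": 0, "grip": 1.5},
    {"dx": -0.04, "dy": 0, "dz": 0.03, "wx": 0, "wy": 0, "wz": 0, "grip": 2.9},
    {"dx": -0.04, "dy": 0, "dz": 0.03, "wx": 0, "wy": 0, "wz": 0, "grip": 3.1},
    {"dx": -0.04, "dy": 0, "dz": 0.03, "wx": 0, "wy": 0, "wz": 0, "grip": 3.5},
    {"dx": -0.04, "dy": 0, "dz": 0.03, "wx": 0, "wy": 0, "wz": 0, "grip": 5},
    {"dx": -0.04, "dy": 0, "dz": 0.03, "wx": 0, "wy": 0, "wz": 0, "grip": 7},
    {"dx": -0.04, "dy": 0, "dz": 0.03, "wx": 0, "wy": 0, "wz": 0, "grip": 8.5},
    {"dx": -0.04, "dy": 0, "dz": 0.03, "wx": 0, "wy": 0, "wz": 0, "grip": 8.5},
  ],
)

```text
clock: 14.6
eef_pos: [0.4095, -0.088, 0.0166]
tool_rot: [0.6, 0.679, 0.28, -0.316]
ft_force: [0.7, 0.1, -0.0]
grip_width: 0.085
grasp_force: 0.0
```

Call:
arm_command(
  increments=[
    {"dx": 0, "dy": 0, "dz": -1, "wx": 0, "wy": 0, "wz": 0, "grip": 8.5},
    {"dx": 0, "dy": 0, "dz": -3, "wx": 0, "wy": 0, "wz": 0, "grip": 8.5},
    {"dx": 0, "dy": 0, "dz": -6, "wx": 0, "wy": 0, "wz": 0, "grip": 8.5},
    {"dx": 0, "dy": 0, "dz": -9, "wx": 0, "wy": 0, "wz": 0, "grip": 8.5},
    {"dx": 0, "dy": 0, "dz": -12, "wx": 0, "wy": 0, "wz": 0, "grip": 8.5},
    {"dx": 0, "dy": 0, "dz": -14, "wx": 0, "wy": 0, "wz": 0, "grip": 8.5},
    {"dx": 0, "dy": 0, "dz": -14, "wx": 0, "wy": 0, "wz": 0, "grip": 8.5},
  ],
)

```text
clock: 15.3
eef_pos: [0.4237, -0.1973, 0.1081]
tool_rot: [0.601, 0.68, 0.28, -0.314]
ft_force: [0.5, 0.9, -0.6]
grip_width: 0.0851
grasp_force: 0.0
```

Run:
```python
from h import *
o=monitor.get_obs(); print(o['clock'],o['eef_pos'],o['ft_force'].round(1),o['grip_width'])
ims=[]
for n in('scene','side'):
    grab(n); im,d,P=pts(n); ims.append(cv2.resize(im,(400,300))); hsv=cv2.cvtColor(im,cv2.COLOR_RGB2HSV); c=np.array([.414,-.126,.019])
    q=P[(d>0)&(hsv[...,1]<60)&(hsv[...,2]>70)&(abs(P[...,2]-c[2])<.012)]; q=q[np.hypot(*(q[:,:2]-c[:2]).T)<.075]
    A=np.c_[q[:,:2]-c[:2],np.ones(len(q))]; w=np.ones(len(q),bool)
    for _ in range(4): s=np.linalg.lstsq(A[w],q[w,2],rcond=None)[0]; w=abs(A@s-q[:,2])<.003
    print(n,s.round(4),cv2.minEnclosingCircle(q[w][:,:2].astype(np.float32)))
    m=(d>0)&(hsv[...,0]>45)&(hsv[...,0]<80)&(hsv[...,1]>120)&(P[...,2]<.03)&(np.hypot(P[...,0]-.413,P[...,1]+.127)<.13); print('base',cv2.minEnclosingCircle(P[m][:,:2].astype(np.float32)))
cv2.imwrite('pics/w8.png',np.hstack(ims)[...,::-1])
```

```text
15.3 [ 0.42373627 -0.19725962  0.10812773] [ 0.5  0.9 -0.6] 0.0850762251009897
scene [ 0.0059 -0.0027  0.0192] ((0.4140283167362213, -0.12364064902067184), 0.05634487792849541)
base ((0.41192179918289185, -0.12591801583766937), 0.10099320113658905)
side [ 0.0034 -0.0042  0.0183] ((0.4121255874633789, -0.119754359126091), 0.05484194681048393)
base ((0.4132612645626068, -0.12696664035320282), 0.09979435056447983)
```

View pics/w8.png

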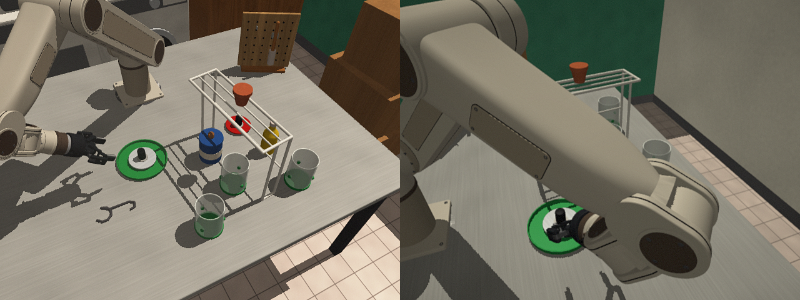

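The cap sits flat, knob up, in the base at (141,158), and the gripper is clear of it. The tube (235,172), tin (211,147) and hook (117,209) stand where they were. I hand in.

```bash
python3 -c "
from h import *
print(job.job_done())"
```

```text
the job is handed in; nothing more can be done
None
```

I handed the job in: the cap lies flat, knob up, inside the green base and within 8 mm of its centre by the camera measurements; the tube, tin, hook and bottle look undisturbed, but the verdict itself was not shown.

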